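# Clamp the lid of the dumpling-filling box

## Task

Close up the filling box: push the steel clamp strap round with the back or side of a finger until it lies across the lid against its catch, and then press the raised orange cam lever down flat onto the strap. Push only, without gripping anything; the lid must stay where it sits, and everything else on the board is to be left alone.

Things in the scene. Friction and masses are not known exactly. Their poses are not given: they have to be found in the camera images.
- box: steel filling box fixed to the table, 170 x 120 mm, rim 85 mm high. Origin under its centre on the table; x along its length from the strap's pivot post (x = -110 mm) to the catch post (x = +110 mm), y left, z up. The catch is a dark ledge, top 110 mm above the table, with a stop plate (to 131 mm) on its -y side, open to +y where the strap comes from
- lid: loose white lid on the box, 178 x 128 x 6 mm, with a low grey disc at its centre; origin at the centre of the plate's underside, its top lies 91 mm above the table. It has a shallow plug underneath with a few mm of play in the box
- strap_pivot (a point): point on the strap's upright pivot axis, fixed to the box, at the mid-height of the strap (120 mm above the table); axes parallel to the box's
- strap (a joint): swing of the strap about the upright pivot axis, rad: 0 = across the lid along the box's x axis, against the catch (hard stop); positive = swung out counterclockwise seen from above, to the box's +y side, up to 1.6. Starts at 0.8 to 1.35. Stays where it is left; takes 0.3 N m to turn (about 2 N at strap_push). Pushed clockwise to close
- strap_push (a point): good place to push: on the strap's centreline 175 mm from the pivot, at mid-height. The strap is a level steel bar 22 mm wide, 112 to 128 mm above the table (21 mm over the lid), 230 mm long from the pivot. x points along it away from the pivot, z up; push the +y face. The lever bearing stands 101 to 119 mm from the pivot, up to 148 mm high; below it a rubber foot hangs down to 96 mm
- lever_hinge (a point): centre of the cam lever's level hinge axis, carried by the strap: 110 mm from the pivot axis, 140 mm above the table; axes parallel to strap_push's
- lever (a joint): angle of the orange cam lever above the strap, rad: 0 = down flat (hard stop), positive = raised, up to 0.75. Starts at 0.5 to 0.72. It points from its hinge towards the strap's pivot (-x of lever_hinge) and up; it swings in the strap's vertical plane and stays put. Swing it round its hinge, down and outward: a push straight down on its end edge can jam. Takes 0.2 N m (about 4 N down at 50 mm from its hinge)
- lever_pad (a point): middle of the upper face of the lever's orange paddle, 65 mm from the hinge axis. The paddle is 26 mm wide, 10 mm thick, from 37 to 87 mm from the hinge; with the lever down its upper face is level, 147 mm above the table. The point's -x axis points outward along the lever, z out of the upper face
- dish: small blue bowl, 90 mm across, 40 mm high, standing left of the filling box, often beneath the strap's sweep; origin at the underside, not to be disturbed
- sauce: amber sauce bottle with a red cap, 56 mm across, 160 mm high, right of the filling box; origin at the underside, not to be disturbed
- mug: white mug, 74 mm across, 90 mm high, right of the filling box; origin at the underside, not to be disturbed
- jar: clear jar with a yellow cap, 64 mm across, 100 mm high, on the left; origin at the underside, not to be disturbed
- spatula: wooden spatula lying on the left; not to be disturbed
- brush: brush lying near the robot on the right; not to be disturbed
- bowl: steel bowl, 100 mm across, 50 mm high, at the far left; origin at the underside, not to be disturbed
Not all that is in view belongs to the job. Several things have the shape of the lid; the one meant has the colours described above.

How it is judged:
By the outcome, as a careful person would: the job done as asked, in the order asked, and still so for the second after the job is handed in, with the robot touching nothing.
It also fails if it takes over 51 s, if anything falls off the work surface, if the arm or the gripper's body presses on something with over 40 N, if the wrist force passes 120 N, or if a joint passes its speed limit or range.

## Robot

A 7-joint arm with a two-finger parallel gripper is mounted at the origin on the work surface. World frame = base frame: x ahead of the robot, y to its left, z up, the work surface at z = 0. Lengths are in m, angles in rad, forces in N, time in s.
With the tool pointing down it reaches from about 0.4 to 0.85 m from the base axis. Payload 4.5 kg.
Tool frame: the origin (TCP) lies midway between the tips of the shut fingers; the grasp point (between the pads) lies 19 mm behind it; y points along the fingers, z is the direction in which the jaws open and shut, and the axes are right-handed (so a half turn about y gives the same grasp; the last joint's range is limited). The gripper opens to 88 mm and grips with 3 to 60 N. Pads are 18 mm wide; open, the fingers measure 123 mm over their backs; the gripper's body (75 mm by 187 mm) begins 45 mm behind the grasp point.
Start: joints at [1.26, 0.689, -0.195, 1.565, 0.157, 0.902, -0.215], TCP at [0.211, -0.588, 0.239] pointing down, gripper open.
Joint ranges: [-3.01, 3.01], [-0.46, 2.08], [-1.47, 1.51], [0.13, 2.56], [-1, 4.14], [0.04, 2.09], [-2.66, 2.66]. Speed limits (rad/s): [2.57, 2.57, 3.14, 3.14, 3.14, 3.14, 3.14].

## Interface

Orientations are given as a unit quaternion [x, y, z, w].
In Python, from plant import r, snapshot, get_calibration, job, boxes_of gives the robot as it stands. The module is installed in compiled form; this text tells all that it offers.
- The arm moves only by the shell command python3 -m handwheel 'ROWS' [OPENING] [FORCE]. ROWS is JSON, a list that holds one entry, the list of rows, each a list of 6 numbers: the shift along the tool's x, y, z as a fraction of full scale, then the turn, a rotation vector about the tool's x, y, z as a fraction of full scale. In form: [[[x, y, z, wx, wy, wz], ...]]. A call has 1 to 12 rows; each row is the pose to reach, as a shift and turn from the pose commanded when the call began, along the tool's axes at that moment, turning the shorter way round; what a row does not reach only later rows make up. Full scale, the value 1, is 100 cm for a shift and 180 degrees for a turn. A row lasts 1/12 s, in which the tool goes at most 41.7 mm and 7.16 degrees, less where a joint would pass 70% of its speed; a pose out of reach is approached as far as the arm can. A call with a number of a shift or a turn outside -1 to 1 is refused whole. A call with a gripper value outside its range is refused whole. OPENING is the opening, from -1 (shut) to 1 (fully open), set as the call begins (- or left out, the last holds). The fingers move at their own pace and stop on an object; FORCE is the grip in N (left out, the last holds). Time passes only in rows, so rows that repeat a pose let the fingers close. It gives the time, the measured TCP pose, the force and the opening at its end, in the units of the state.
- r.get_state(): the state, without advancing time (a new reading comes with each control period).
- snapshot(name): name is "side" or "top"; returns the picture (384x512x3 uint8, red, green, blue); there is no depth.
- get_calibration(name): a dict with "fx", "fy", "cx", "cy" (pixels), "k1" (the pictures are not rectified: a ray, as slopes to the right and down, at radius r is drawn at 1 + k1 r^2 times it, then the intrinsics apply), "T" (4x4, takes a point from camera to world coordinates). Camera axes: x right, y down, z forward; pixel columns grow to the right and rows downward; lengths in m; the calibration is good to about 2 mm. A picture is of the moment at which its call begins. get_calibration takes no time and is no camera call.
- job.finish_job(): hands the job in, once; it reports no verdict.
Trained networks look in the newest picture that a camera, given by its name, has taken for a name from the list of things; names that differ only in an ending like _2 or _b are one class to them, and where a whole thing is asked for, a point or a joint stands for the part that bears it (a point fixed in the world has none). Each returns a list of dicts, best first, with "confidence" (0 to 1); they miss things now and then, are a little off and sometimes report something else, mostly with a low value. They report only what shows in the picture. A call takes as long as a camera call. They do not tell look-alikes from the thing itself.
- boxes_of(thing, camera): "bbox" ([left, top, right, bottom] in pixels, round what is visible of it).
The state is a dict: "clock": time; "q": joint angles; "qd": joint speeds; "joint_torque": joint torques, N m; "tool_pos": TCP position; "eef_rot": TCP orientation; "contact_force": force on the tool from outside, world axes, zero at the start; "moment": the same for the moment, N m; "opening": opening from 0.0 (shut) to 1.0 (fully open).
Only numpy, scipy, OpenCV 4.12 (cv2) and the standard library are available. Lean on these libraries where they do the work, as an engineer would, in place of code of your own. Each camera call takes 0.05 s, during which the arm holds its last target. There are 200 camera calls.

## Working session

There is one attempt and no reset: what is moved stays moved. The work goes in short steps, Python scripts to look and compute and a shell command to move; the robot and the scene stay as the last step left them, time stands still between calls to the robot, and variables do not carry over. Pictures are saved under pics/ and viewed, about 8 in all and at most 12, crops included, and the job is handed in when it is done.

```bash
mkdir -p pics
python3 - <<'E'
from plant import r,snapshot,get_calibration,boxes_of
import cv2,numpy as np
s=r.get_state();print(s['clock'],s['tool_pos'],s['eef_rot'],s['opening'])
for c in('top','side'):
    im=snapshot(c);cv2.imwrite(f'pics/{c}0.png',cv2.resize(im[:,:,::-1],(800,600)))
    k=get_calibration(c);print(c,k['fx'],k['fy'],k['cx'],k['cy'],k['k1'],np.round(k['T'],4).tolist())
    for t in('box','lid','strap','lever','dish','sauce','mug','jar'):
        print(t,[(np.round(b['bbox']).tolist(),round(b['confidence'],2)) for b in boxes_of(t,c)[:3]])
E
```

```text
0.0 [ 0.21099965 -0.5876316   0.23791143] [-0.12146324  0.69725625 -0.69598838  0.12116342] 0.996228880009713
top 381.4132567536085 381.4132567536085 258.2602200878193 200.20648912923514 -0.10822573036265137 [[-0.001, -0.9943, 0.1069, 0.3615], [-0.9999, -0.0006, -0.0149, 0.0643], [0.0148, -0.1069, -0.9942, 1.3599], [0.0, 0.0, 0.0, 1.0]]
box [([221.0, 139.0, 285.0, 218.0], 0.68), ([251.0, 149.0, 297.0, 207.0], 0.62)]
lid [([206.0, 218.0, 258.0, 272.0], 0.57), ([252.0, 145.0, 296.0, 211.0], 0.56)]
strap [([218.0, 173.0, 285.0, 215.0], 0.69)]
lever [([248.0, 190.0, 274.0, 205.0], 0.46)]
dish [([219.0, 174.0, 246.0, 195.0], 0.55)]
sauce [([296.0, 145.0, 320.0, 162.0], 0.71)]
mug [([308.0, 173.0, 332.0, 201.0], 0.57)]
jar []
side 435.66679186506184 435.66679186506184 251.50377008355179 195.796742543419 -0.16059014521177367 [[-0.974, -0.1538, 0.1665, 0.3074], [-0.2263, 0.6192, -0.7519, 0.9238], [0.0126, -0.77, -0.6379, 0.8238], [0.0, 0.0, 0.0, 1.0]]
box [([187.0, 154.0, 276.0, 212.0], 0.64), ([247.0, 315.0, 374.0, 356.0], 0.34)]
lid [([259.0, 224.0, 342.0, 274.0], 0.85), ([194.0, 163.0, 261.0, 195.0], 0.77)]
strap [([208.0, 153.0, 274.0, 212.0], 0.7), ([185.0, 154.0, 277.0, 215.0], 0.44)]
lever [([238.0, 150.0, 264.0, 186.0], 0.54)]
dish [([205.0, 214.0, 241.0, 240.0], 0.59)]
sauce [([206.0, 128.0, 222.0, 164.0], 0.72)]
mug [([234.0, 141.0, 270.0, 170.0], 0.57), ([238.0, 152.0, 265.0, 185.0], 0.44)]
jar [([204.0, 154.0, 275.0, 214.0], 0.62), ([174.0, 272.0, 205.0, 322.0], 0.57), ([246.0, 316.0, 374.0, 358.0], 0.5)]
```

View pics/top0.png

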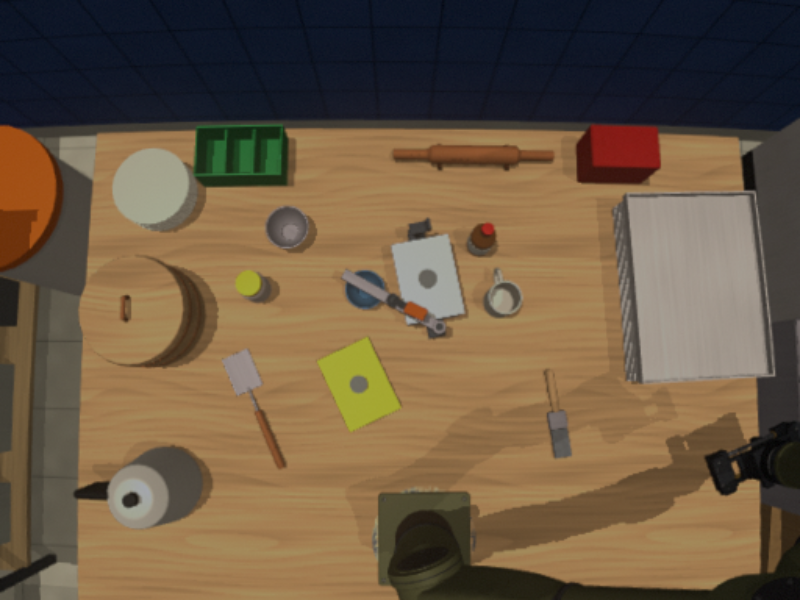

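View pics/side0.png

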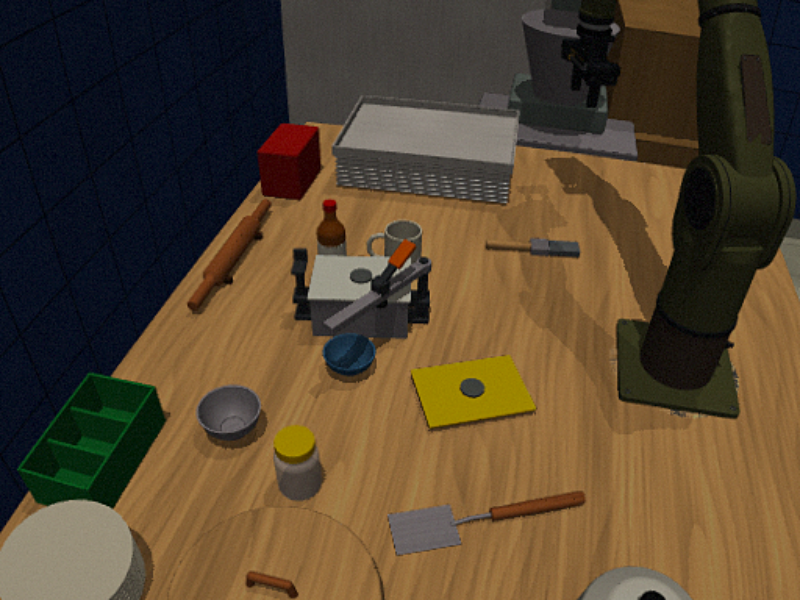

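The top view shows the white lid at about (428,278) in the 800-px image, the strap pivot ring at (438,327), the strap tip at (345,273) over the dish, the orange lever at (417,311) and the catch at (419,229). I'll crop both views for exact pixels.

Run:
```python
from plant import snapshot
import cv2,numpy as np
a=snapshot('top')[130:225,205:345,::-1];b=snapshot('side')[140:245,180:320,::-1]
a=cv2.resize(a,None,fx=5.6,fy=5.6,interpolation=cv2.INTER_CUBIC);b=cv2.resize(b,None,fx=5.6,fy=5.6,interpolation=cv2.INTER_CUBIC)
g=lambda i:np.clip(i.astype(float)*1.5,0,255).astype('uint8')
cv2.imwrite('pics/ctop.png',g(a));cv2.imwrite('pics/cside.png',g(b))
```

```text
(no output)
```

View pics/ctop.png

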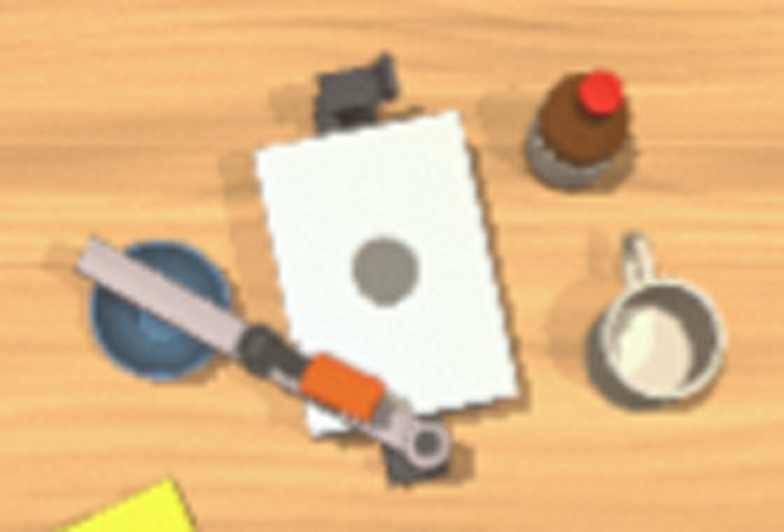

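View pics/cside.png

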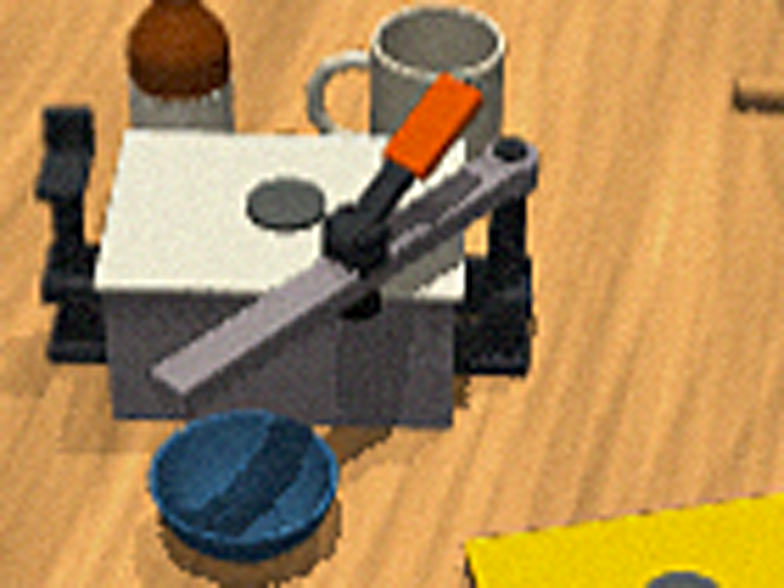

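The crops show the pivot ring at (427,442), the strap's tip end at (88,253), and the lid corners at (256,150), (459,112), (518,392) and (314,437) in the top crop. The lever is raised and clear in the side crop.

```bash
cat > h.py <<'E'
from plant import r,snapshot,get_calibration,boxes_of
import cv2,numpy as np
from scipy.spatial.transform import Rotation as R
def ray(c,px):
    k=get_calibration(c);K=np.array([[k['fx'],0,k['cx']],[0,k['fy'],k['cy']],[0,0,1.]])
    u=cv2.undistortPoints(np.array([[px]],float),K,np.array([k['k1'],0,0,0,0.]))[0,0]
    T=np.array(k['T']);return T[:3,3],T[:3,:3]@[u[0],u[1],1]
def at(c,px,z):
    o,d=ray(c,px);return (o+d*(z-o[2])/d[2])
def tp(X,Y):return (205+X/5.6-.5,130+Y/5.6-.5)
def sp(X,Y):return (180+X/5.6-.5,140+Y/5.6-.5)
E
python3 - <<'E'
from h import *
f=lambda v:np.round(v,4)
P=at('top',tp(427,442),.128);tip=at('top',tp(88,253),.128)
L=[at('top',tp(*q),.091) for q in((256,150),(459,112),(518,392),(314,437))]
print('pivot',f(P),'tip',f(tip),np.linalg.norm(tip-P))
print('lidcorn',f(L),'c',f(np.mean(L,0)),'disc',f(at('top',tp(385,271),.092)))
ax=(L[0]+L[1]-L[2]-L[3]);print('len',np.linalg.norm(ax)/2,'yaw',np.arctan2(ax[1],ax[0]))
s=tip-P;print('strapyaw',np.arctan2(s[1],s[0]))
P2=at('side',sp(511,150),.128);t2=at('side',sp(170,383),.128);s=t2-P2
print('side',f(P2),f(t2),np.linalg.norm(s),np.arctan2(s[1],s[0]),f(at('side',sp(287,203),.092)))
L=[at('side',sp(*q),.091) for q in((125,130),(98,288),(463,298))];print(f(L))
for n,q in(('catch',(357,85)),):print(n,f(at('top',tp(*q),.11)))
for z,q in((.16,(602,93)),):print('cap',f(at('top',tp(*q),z)))
st=r.get_state();Rt=R.from_quat(st['eef_rot']).as_matrix();print(f(Rt))
E
```

```text
pivot [ 0.4672 -0.0271  0.128 ] tip [0.5779 0.1703 0.128 ] 0.22636111479191595
lidcorn [[ 0.6478  0.0725  0.091 ]
 [ 0.6718 -0.0509  0.091 ]
 [ 0.5004 -0.0847  0.091 ]
 [ 0.4733  0.0376  0.091 ]] c [ 0.5733 -0.0064  0.091 ] disc [ 0.5735 -0.0052  0.092 ]
len 0.17628404213530197 yaw 0.19575594765529122
strapyaw 1.0595445389186058
side [ 0.4666 -0.0321  0.128 ] [0.5765 0.1727 0.128 ] 0.23248495187774743 1.078184383750387 [ 0.5744 -0.0101  0.092 ]
[[ 0.6729 -0.0519  0.091 ]
 [ 0.6447  0.0753  0.091 ]
 [ 0.474   0.0407  0.091 ]]
catch [0.6835 0.0119 0.11  ]
cap [ 0.6667 -0.1277  0.16  ]
[[-9.411e-01  0.000e+00  3.381e-01]
 [-3.381e-01 -1.000e-04 -9.411e-01]
 [-0.000e+00 -1.000e+00  1.000e-04]]
```

```bash
cat >> h.py <<'E'
P=np.array([.467,-.029]);Y0=.197
u=lambda a:np.array([np.cos(a),np.sin(a)]);n=lambda a:np.array([-np.sin(a),np.cos(a)])
def tool(phi):  # tool down, z = -n(phi)
    z=np.r_[-n(phi),0];y=np.array([0,0,-1.]);return R.from_matrix(np.c_[np.cross(y,z),y,z])
def rows(ts):   # ts: (pos, phi)
    s=r.get_state();R0=R.from_quat(s['eef_rot']);p0=np.array(s['tool_pos'])
    print('t',s['clock'],'at',np.round(p0,4),'F',np.round(s['contact_force'],1))
    for p,phi in ts:
        d=R0.inv().apply(np.array(p)-p0);w=(R0.inv()*tool(phi)).as_rotvec()/np.pi
        print(np.round(d,3).tolist(),np.round(w,3).tolist())
def pushpos(a,gap,z,rad=.175):return (np.r_[P+rad*u(a)+(.0285+gap)*n(a),z],a)
E
python3 - <<'E'
from h import *
q=pushpos(1.07,.025,.33);rows([([.25,-.45,.33],.5),q,pushpos(1.07,.025,.111)])
E
```

```text
t 1.0 at [ 0.2113 -0.5882  0.2388] F [ 0.2  0.7 -0. ]
[-0.083, -0.091, -0.117] [-0.0, -0.049, -0.0]
[-0.525, -0.091, -0.596] [-0.0, -0.231, 0.0]
[-0.525, 0.128, -0.596] [-0.0, -0.231, 0.0]
```

```bash
python3 -m handwheel '[[[-0.083,-0.091,-0.117,0,-0.049,0],[-0.083,-0.091,-0.117,0,-0.049,0],[-0.083,-0.091,-0.117,0,-0.049,0],[-0.083,-0.091,-0.117,0,-0.049,0],[-0.525,-0.091,-0.596,0,-0.231,0],[-0.525,-0.091,-0.596,0,-0.231,0],[-0.525,-0.091,-0.596,0,-0.231,0],[-0.525,-0.091,-0.596,0,-0.231,0],[-0.525,-0.091,-0.596,0,-0.231,0],[-0.525,-0.091,-0.596,0,-0.231,0],[-0.525,-0.091,-0.596,0,-0.231,0],[-0.525,-0.091,-0.596,0,-0.231,0]]]' -1 20
python3 - <<'E'
from h import *
rows([pushpos(1.07,.025,.33)])
E
```

```text
clock: 2.0
tool_pos: [0.3792, -0.1439, 0.3292]
eef_rot: [0.36, -0.608, 0.609, -0.361]
contact_force: [1.0, -0.0, -0.6]
opening: 0.115
t 2.0 at [ 0.3792 -0.1439  0.3292] F [ 1.  -0.  -0.6]
[-0.318, -0.001, -0.032] [-0.0, -0.0, 0.0]
```

```bash
python3 -m handwheel '[[[-0.318,0,-0.032,0,0,0],[-0.318,0,-0.032,0,0,0],[-0.318,0,-0.032,0,0,0],[-0.318,0,-0.032,0,0,0],[-0.318,0,-0.032,0,0,0],[-0.318,0,-0.032,0,0,0],[-0.318,0,-0.032,0,0,0],[-0.318,0,-0.032,0,0,0],[-0.318,0,-0.032,0,0,0],[-0.318,0,-0.032,0,0,0]]]'
python3 - <<'E'
from h import *
rows([pushpos(1.07,.025,.111)])
im=snapshot('top')[130:225,205:345,::-1]
im=cv2.resize(im,None,fx=5.6,fy=5.6,interpolation=cv2.INTER_CUBIC)
cv2.imwrite('pics/t1.png',np.clip(im*1.5,0,255).astype('uint8'))
E
```

```text
clock: 2.83
tool_pos: [0.5033, 0.1504, 0.3286]
eef_rot: [-0.362, 0.608, -0.607, 0.362]
contact_force: [0.1, -1.5, -0.1]
opening: 0.005
t 2.8333 at [0.5033 0.1504 0.3286] F [ 0.1 -1.5 -0.1]
[-0.0, 0.218, 0.001] [0.0, 0.001, -0.0]
```

View pics/t1.png

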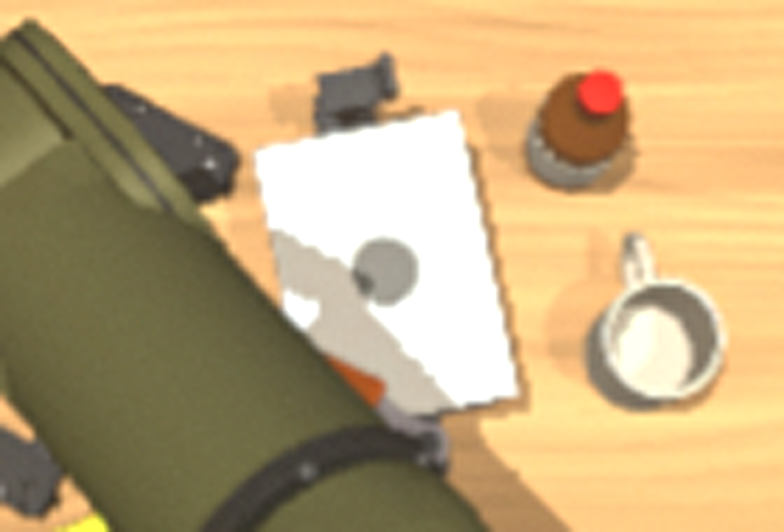

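The arm is over the strap's outer side, with the gripper body's long side across the strap as intended. Next it goes down and I check from the side.

```bash
python3 -m handwheel '[[[0,0.04,0,0,0,0],[0,0.08,0,0,0,0],[0,0.12,0,0,0,0],[0,0.16,0,0,0,0],[0,0.19,0,0,0,0],[0,0.21,0,0,0,0],[0,0.218,0,0,0,0],[0,0.218,0,0,0,0]]]'
python3 - <<'E'
from h import *
rows([])
im=snapshot('side')[100:245,150:340,::-1]
im=cv2.resize(im,None,fx=4.1,fy=4.1,interpolation=cv2.INTER_CUBIC)
cv2.imwrite('pics/s1.png',np.clip(im*1.5,0,255).astype('uint8'))
E
```

```text
clock: 3.55
tool_pos: [0.5024, 0.1465, 0.1097]
eef_rot: [0.361, -0.608, 0.609, -0.359]
contact_force: [-0.0, 0.5, 0.2]
opening: 0.007
t 3.55 at [0.5024 0.1465 0.1097] F [-0.   0.5  0.2]
```

View pics/s1.png

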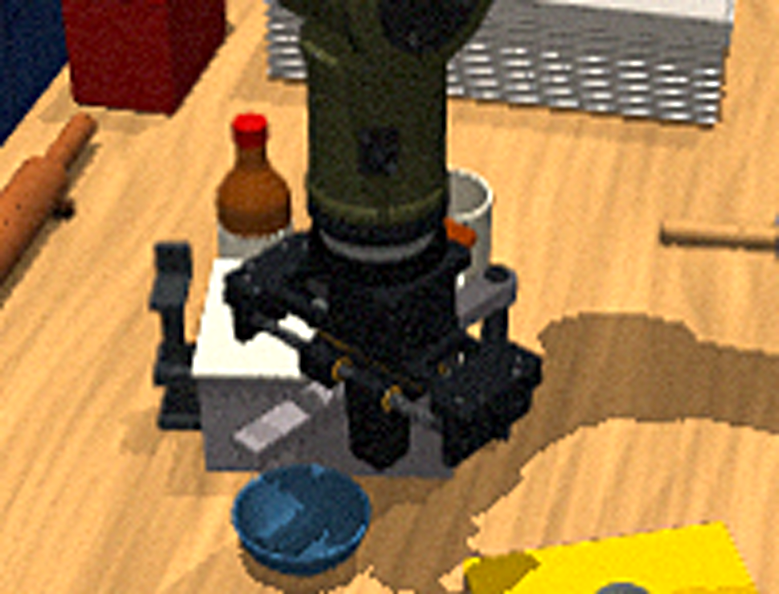

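The fingertips are beside the strap's +y face, clear of the dish. Now the sweep.

Run:
```python
from h import *
rows([pushpos(a,0,.1105) for a in np.linspace(1.07,.58,12)])
```

```text
t 3.6 at [0.5033 0.1473 0.111 ] F [-0.4 -0.1  1.1]
[-0.003, 0.001, 0.024] [-0.0, -0.0, 0.0]
[-0.004, 0.001, 0.032] [-0.0, 0.014, 0.0]
[-0.005, 0.001, 0.04] [-0.0, 0.028, 0.0]
[-0.005, 0.001, 0.048] [-0.0, 0.042, 0.0]
[-0.005, 0.001, 0.056] [-0.0, 0.056, 0.0]
[-0.005, 0.001, 0.064] [-0.0, 0.071, 0.0]
[-0.004, 0.001, 0.072] [-0.0, 0.085, 0.0]
[-0.003, 0.001, 0.079] [-0.0, 0.099, 0.0]
[-0.002, 0.001, 0.087] [-0.0, 0.113, 0.0]
[-0.0, 0.001, 0.095] [-0.0, 0.127, 0.0]
[0.002, 0.001, 0.103] [-0.0, 0.141, 0.0]
[0.004, 0.001, 0.11] [-0.0, 0.156, 0.0]
```

```bash
python3 -m handwheel '[[[-0.003,0.001,0.024,0,0,0],[-0.004,0.001,0.032,0,0.014,0],[-0.005,0.001,0.04,0,0.028,0],[-0.005,0.001,0.048,0,0.042,0],[-0.005,0.001,0.056,0,0.056,0],[-0.005,0.001,0.064,0,0.071,0],[-0.004,0.001,0.072,0,0.085,0],[-0.003,0.001,0.079,0,0.099,0],[-0.002,0.001,0.087,0,0.113,0],[0,0.001,0.095,0,0.127,0],[0.002,0.001,0.103,0,0.141,0],[0.004,0.001,0.11,0,0.156,0]]]'
python3 - <<'E'
from h import *
rows([pushpos(a,0,.1105) for a in np.linspace(.54,.22,9)])
E
```

```text
clock: 4.6
tool_pos: [0.5984, 0.0915, 0.1097]
eef_rot: [0.201, -0.678, 0.678, -0.2]
contact_force: [-2.1, 0.3, 0.8]
opening: 0.002
t 4.6 at [0.5984 0.0915 0.1097] F [-2.1  0.3  0.8]
[-0.0, -0.001, 0.007] [-0.0, 0.011, 0.0]
[-0.001, -0.001, 0.014] [-0.0, 0.024, 0.0]
[-0.001, -0.001, 0.021] [-0.0, 0.037, 0.0]
[-0.001, -0.001, 0.029] [-0.0, 0.049, 0.0]
[-0.001, -0.001, 0.036] [-0.0, 0.062, 0.0]
[-0.001, -0.001, 0.043] [-0.0, 0.075, 0.0]
[-0.0, -0.001, 0.05] [-0.0, 0.088, 0.0]
[0.001, -0.001, 0.057] [-0.0, 0.1, 0.0]
[0.002, -0.001, 0.064] [-0.0, 0.113, 0.0]
```

```bash
python3 -m handwheel '[[[0,-0.001,0.007,0,0.011,0],[-0.001,-0.001,0.014,0,0.024,0],[-0.001,-0.001,0.021,0,0.037,0],[-0.001,-0.001,0.029,0,0.049,0],[-0.001,-0.001,0.036,0,0.062,0],[-0.001,-0.001,0.043,0,0.075,0],[0,-0.001,0.05,0,0.088,0],[0.001,-0.001,0.057,0,0.1,0],[0.002,-0.001,0.064,0,0.113,0],[0.002,-0.001,0.064,0,0.113,0]]]'
python3 - <<'E'
from h import *
rows([pushpos(.197,g,.1105) for g in (0,-.004)])
E
```

```text
clock: 5.43
tool_pos: [0.6321, 0.0352, 0.1109]
eef_rot: [0.078, -0.702, 0.704, -0.078]
contact_force: [0.1, 0.2, 0.0]
opening: 0.002
t 5.4333 at [0.6321 0.0352 0.1109] F [0.1 0.2 0. ]
[-0.0, 0.0, 0.002] [-0.001, 0.007, -0.0]
[-0.0, 0.0, 0.006] [-0.001, 0.007, -0.0]
```

```bash
for i in 1; do python3 -m handwheel '[[[0,0,0.002,0,0.007,0],[0,0,0.004,0,0.007,0],[0,0,0.006,0,0.007,0],[0,0,0.006,0,0.007,0]]]'; done
python3 - <<'E'
from h import *
rows([])
im=snapshot('side')[100:245,150:340,::-1]
im=cv2.resize(im,None,fx=4.1,fy=4.1,interpolation=cv2.INTER_CUBIC)
cv2.imwrite('pics/s2.png',np.clip(im*1.5,0,255).astype('uint8'))
E
```

```text
clock: 5.77
tool_pos: [0.633, 0.0328, 0.111]
eef_rot: [-0.072, 0.704, -0.703, 0.072]
contact_force: [0.5, 1.6, 0.5]
opening: 0.003
t 5.7667 at [0.633  0.0328 0.111 ] F [0.5 1.6 0.5]
```

View pics/s2.png

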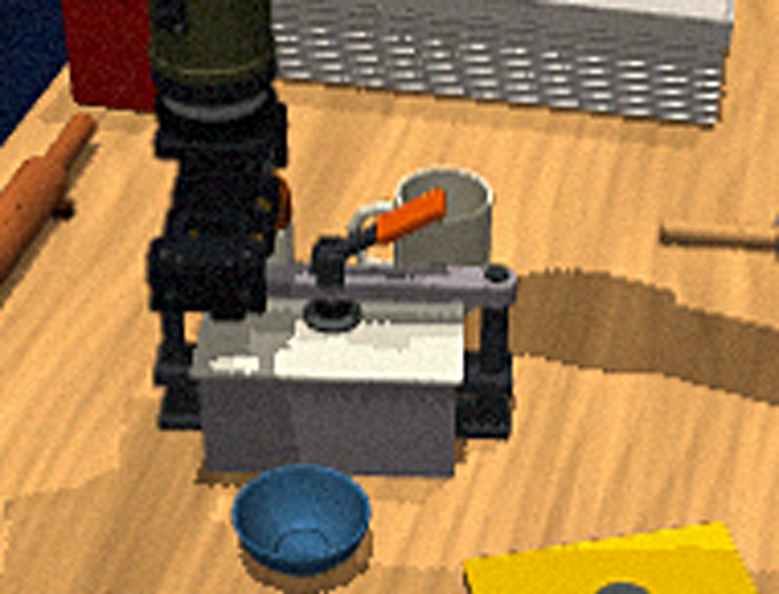

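The strap now lies across the lid, nearly at the catch. I'll push on until the force shows the stop.

```bash
for i in 1; do python3 -m handwheel '[[[0,0,0.003,0,0,0],[0,0,0.003,0,0,0],[0,0,0.003,0,0,0]]]'; python3 -m handwheel '[[[0,0,0.004,0,0,0],[0,0,0.004,0,0,0],[0,0,0.004,0,0,0]]]';done
```

```text
clock: 6.07
tool_pos: [0.633, 0.0327, 0.1111]
eef_rot: [-0.073, 0.705, -0.702, 0.073]
contact_force: [-0.4, 6.5, 1.0]
opening: 0.008
clock: 6.32
tool_pos: [0.633, 0.0326, 0.1111]
eef_rot: [-0.074, 0.706, -0.7, 0.073]
contact_force: [-2.1, 12.1, 2.7]
opening: 0.003
```

```bash
python3 -m handwheel '[[[0,0,-0.01,0,0,0],[0,0,-0.025,0,0,0],[0,-0.03,-0.03,0,0,0],[0,-0.07,-0.03,0,0,0],[0,-0.11,-0.03,0,0,0],[0,-0.14,-0.03,0,0,0],[0,-0.14,-0.03,0,0,0]]]'
python3 - <<'E'
from h import *
H=np.r_[P+.11*u(Y0),.14];N=np.r_[n(Y0),0];U=np.r_[u(Y0),0]
for q in((444,200),(378,232)):
    o,d=ray('side',(150+q[0]/4.1-.5,100+q[1]/4.1-.5));X=o+d*((H-o)@N)/(d@N);v=X-H
    print(np.round(X,3),-v@U,v[2],np.arctan2(v[2],-v@U))
def pad(th,rad,dz=0):
    return (np.r_[P+(.11-rad*np.cos(th)+.007*np.sin(th))*u(Y0),.14+rad*np.sin(th)+.007*np.cos(th)+dz],Y0)
rows([pad(.5,.06,.05)])
E
```

```text
clock: 6.9
tool_pos: [0.6322, 0.0543, 0.2581]
eef_rot: [0.067, -0.703, 0.704, -0.076]
contact_force: [-0.1, 0.0, 0.7]
opening: 0.004
[ 0.502 -0.022  0.187] 0.07438775808831632 0.04747250484199361 0.5680183543153076
[ 0.544 -0.014  0.161] 0.0317572362717533 0.021042146688657115 0.5851775981667359
t 6.9 at [0.6322 0.0543 0.2581] F [-0.1  0.   0.7]
[0.118, 0.032, 0.049] [-0.001, 0.002, -0.004]
```

Run:
```python
from h import *
def pad(th,rad,dz=0):
    return (np.r_[P+(.119-rad*np.cos(th)+.007*np.sin(th))*u(Y0),.14+rad*np.sin(th)+.007*np.cos(th)+dz],Y0)
rows([pad(.62,.065,.07),pad(.62,.065,.01)]+[pad(t,.065) for t in(.55,.45,.35,.25,.15,.05,0)]+[pad(0,.065,-.004)])
```

```text
t 6.9 at [0.6322 0.0543 0.2581] F [-0.1  0.   0.7]
[0.108, 0.003, 0.049] [-0.001, 0.002, -0.004]
[0.109, 0.063, 0.049] [-0.001, 0.002, -0.004]
[0.112, 0.077, 0.049] [-0.001, 0.002, -0.004]
[0.116, 0.082, 0.049] [-0.001, 0.002, -0.004]
[0.119, 0.088, 0.049] [-0.001, 0.002, -0.004]
[0.122, 0.094, 0.048] [-0.001, 0.002, -0.004]
[0.124, 0.1, 0.048] [-0.001, 0.002, -0.004]
[0.126, 0.106, 0.048] [-0.001, 0.002, -0.004]
[0.126, 0.11, 0.048] [-0.001, 0.002, -0.004]
[0.126, 0.114, 0.048] [-0.001, 0.002, -0.004]
```

Move above the lever first and check before pressing.

```bash
python3 -m handwheel '[[[0.04,0,0.015,0,0,0],[0.08,0,0.035,0,0,0],[0.109,0.003,0.049,0,0,0],[0.109,0.003,0.049,0,0,0],[0.109,0.03,0.049,0,0,0],[0.109,0.055,0.049,0,0,0],[0.109,0.055,0.049,0,0,0]]]'
python3 - <<'E'
from h import *
def pad(th,rad,dz=0):
    return (np.r_[P+(.119-rad*np.cos(th)+.007*np.sin(th))*u(Y0),.14+rad*np.sin(th)+.007*np.cos(th)+dz],Y0)
rows([pad(.62,.065,.01)]+[pad(t,.065) for t in(.6,.5,.4,.3,.2,.1,0)]+[pad(0,.065,-.004)])
im=snapshot('side')[100:245,150:340,::-1]
im=cv2.resize(im,None,fx=4.1,fy=4.1,interpolation=cv2.INTER_CUBIC)
cv2.imwrite('pics/s3.png',np.clip(im*1.5,0,255).astype('uint8'))
E
```

```text
clock: 7.48
tool_pos: [0.5283, -0.0166, 0.1923]
eef_rot: [0.074, -0.703, 0.704, -0.069]
contact_force: [-1.7, -0.4, -1.0]
opening: 0.003
t 7.4833 at [ 0.5283 -0.0166  0.1923] F [-1.7 -0.4 -1. ]
[-0.008, -0.001, 0.0] [-0.0, 0.002, 0.003]
[-0.007, 0.01, 0.0] [-0.0, 0.002, 0.003]
[-0.003, 0.015, 0.0] [-0.0, 0.002, 0.003]
[0.001, 0.021, 0.0] [-0.0, 0.002, 0.003]
[0.003, 0.026, 0.0] [-0.0, 0.002, 0.003]
[0.006, 0.033, 0.0] [-0.0, 0.002, 0.003]
[0.007, 0.039, 0.0] [-0.0, 0.002, 0.003]
[0.008, 0.045, 0.0] [-0.0, 0.002, 0.003]
[0.008, 0.049, 0.0] [-0.0, 0.002, 0.003]
```

View pics/s3.png

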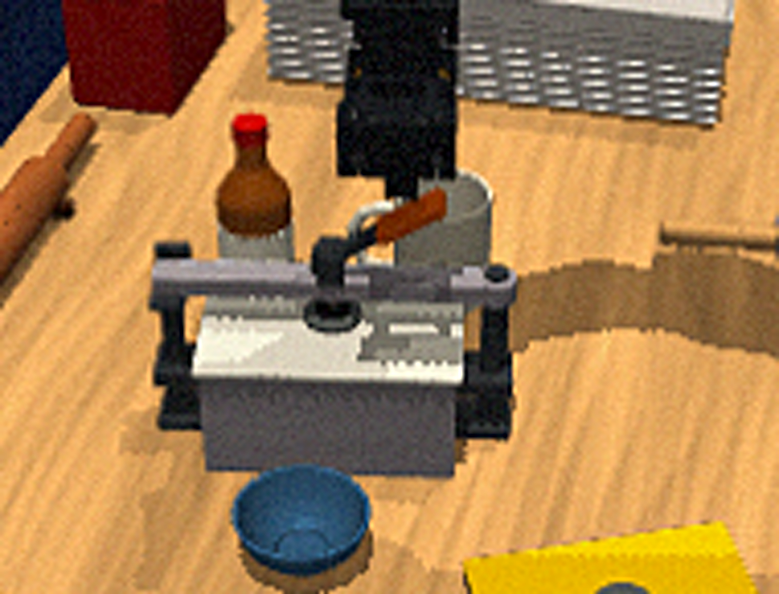

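The strap rests on the catch and the fingertip is just above the paddle. Now I press along the arc.

```bash
python3 -m handwheel '[[[-0.008,-0.001,0,0,0,0],[-0.007,0.008,0,0,0,0],[-0.005,0.012,0,0,0,0],[-0.003,0.015,0,0,0,0],[-0.001,0.018,0,0,0,0],[0.001,0.021,0,0,0,0],[0.003,0.026,0,0,0,0],[0.005,0.03,0,0,0,0],[0.006,0.034,0,0,0,0],[0.007,0.038,0,0,0,0],[0.008,0.042,0,0,0,0],[0.008,0.045,0,0,0,0]]]'; python3 -m handwheel '[[[0,0.002,0,0,0,0],[0,0.004,0,0,0,0],[0,0.004,0,0,0,0]]]'
```

```text
clock: 8.53
tool_pos: [0.5222, -0.0174, 0.1501]
eef_rot: [0.073, -0.703, 0.704, -0.071]
contact_force: [-2.2, -1.2, 3.9]
opening: 0.002
clock: 8.78
tool_pos: [0.5226, -0.0174, 0.1473]
eef_rot: [0.072, -0.703, 0.704, -0.071]
contact_force: [-6.0, -1.9, 9.1]
opening: 0.002
```

```bash
python3 -m handwheel '[[[0,0.003,0,0,0,0],[0,0.005,0,0,0,0],[0,0.005,0,0,0,0]]]'; python3 -m handwheel '[[[0,0.003,0,0,0,0],[0,0.004,0,0,0,0],[0,0.004,0,0,0,0]]]'
```

```text
clock: 9.03
tool_pos: [0.5227, -0.0174, 0.1464]
eef_rot: [0.071, -0.703, 0.704, -0.072]
contact_force: [-15.0, -0.2, 49.1]
opening: 0.005
clock: 9.28
tool_pos: [0.5228, -0.0174, 0.1457]
eef_rot: [0.071, -0.702, 0.705, -0.073]
contact_force: [-22.0, -0.6, 81.6]
opening: 0.003
```

The lever is on its hard stop (82 N with under 1 mm of give). Retracting and checking.

```bash
python3 -m handwheel '[[[0,-0.01,0,0,0,0],[0,-0.03,0,0,0,0],[0,-0.07,0,0,0,0],[0,-0.11,0,0,0,0],[0,-0.15,0,0,0,0],[0.04,-0.15,0,0,0,0],[0.08,-0.15,0,0,0,0],[0.11,-0.15,0.04,0,0,0],[0.11,-0.15,0.08,0,0,0],[0.11,-0.15,0.12,0,0,0],[0.11,-0.15,0.16,0,0,0],[0.11,-0.15,0.16,0,0,0]]]'
python3 - <<'E'
from h import *
c=lambda i,s:cv2.resize(i[...,::-1],None,fx=s,fy=s,interpolation=cv2.INTER_CUBIC)
a=c(snapshot('top')[130:225,205:345],4.2);b=c(snapshot('side')[145:225,180:320],4.2)
cv2.imwrite('pics/f.png',np.clip(np.vstack([a,b[:200+0]])*1.5,0,255).astype('uint8')) if 0 else cv2.imwrite('pics/f.png',np.clip(cv2.resize(np.vstack([a,b]),None,fx=.8,fy=.8)*1.5,0,255).astype('uint8'))
rows([])
E
```

```text
clock: 10.28
tool_pos: [0.4493, -0.2054, 0.2879]
eef_rot: [0.066, -0.702, 0.706, -0.069]
contact_force: [0.1, -0.8, 0.3]
opening: 0.007
t 10.3833 at [ 0.4487 -0.198   0.2876] F [ 0.   0.4 -0.1]
```

View pics/f.png

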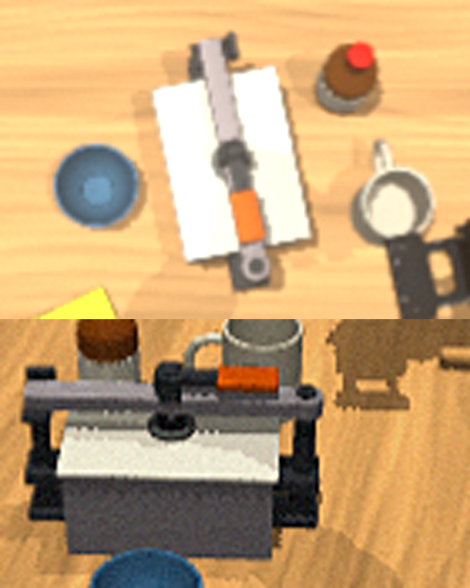

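The strap lies along the box on the catch and the lever is flat. The lid corners, (154,90), (275,67), (311,238) and (188,262), match the starting ones scaled to this crop. The dish, mug and sauce bottle are where they were.

```bash
python3 -c "
from plant import job;print(job.finish_job())"
```

```text
the job is handed in; nothing more can be done
None
```

The filling box is closed and the job is handed in at about 10.4 s of the 51 s allowed. I pushed the strap shut with the backs of the closed fingers. Then I pressed the orange lever down along its arc until it lay flat on the strap.

- **Strap:** it stood still against its stop under a 12 N push, and the last pictures show it lying on the catch.
- **Lever:** it looks flat in the last side view. The fingertip ended at 146 to 147 mm height with under 1 mm of give. I pressed harder there than needed: about 82 N up and 22 N sideways at the last reading, against the 120 N wrist limit.
- **Lid and other things:** the lid corners match the start to within about 1 pixel of the camera image. The dish, mug and sauce bottle look unmoved. I did not re-measure the jar, spatula, brush or bowl, but the arm did not work near them.
- **Robot:** it ended clear of everything, with the force reading near zero.

No check failed or disagreed.

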